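# Close the gap in the bit-rack row

## Robot

A 6-joint arm with a two-finger parallel gripper is mounted at the origin on the work surface. World frame = base frame: x ahead of the robot, y to its left, z up, the work surface at z = 0. Lengths are in m, angles in rad, forces in N, time in s.
With the tool pointing down it reaches from about 0.3 to 0.825 m from the base axis. Payload 5.4 kg.
Tool frame: the origin (TCP) lies at the very end of the fingers, on their centre line; the grasp point (between the pads) lies 19 mm behind it; z points along the fingers, y is the line along which they close (so a half turn about z gives the same grasp; the last joint's range is limited). The gripper opens to 92 mm and grips with 3 to 60 N. Pads are 20 mm wide; open, the fingers measure 128 mm over their backs; the gripper's body (75 mm by 189 mm) begins 69 mm behind the grasp point.
Start: joints at [-1.39, 0.158, 1.597, -0, 1.386, -0.21], TCP at [0.219, -0.532, 0.215] pointing down, gripper open.
Joint ranges: [-2.91, 2.91], [-0.94, 2.29], [0.18, 2.7], [-1.29, 4.43], [0.17, 2.64], [-3, 3]. Speed limits (rad/s): [2.57, 2.57, 3.14, 3.14, 3.14, 3.14].

## Interface

Orientations are given as a rotation vector (axis times angle).
In Python, from workcell import bot gives the robot as it stands. Calls block until the motion is done:
- bot.goto(position, orientation): joint-space move of the TCP to a pose.
- bot.line_to(position, rot=None, max_speed=0.15): straight line of the TCP; rot=None keeps the orientation; max_speed is the mean speed in m/s.
- bot.set_joints(angles): joint-space move.
- bot.set_gripper(opening, newtons=None): opening from 0.0 (shut) to 1.0 (fully open); newtons is the grip in N (None keeps the last); returns when the fingers have stopped.
- bot.hold(seconds).
- bot.inverse_kinematics(position, orientation): joint angles nearest the present ones, or None.
- bot.read_camera(name): name is "side" or "top"; returns a dict with "pixels" (480x640x3 uint8, blue, green, red), "fx", "fy", "cx", "cy" (pixels), "k1" (the pictures are not rectified: a ray, as slopes to the right and down, at radius r is drawn at 1 + k1 r^2 times it, then the intrinsics apply), "R" (3x3) and "t" (3): a world point X has camera coordinates R X + t. Camera axes: x right, y down, z forward; pixel columns grow to the right and rows downward; lengths in m; the calibration is good to about 2 mm. A picture is of the moment at which its call begins. There is no depth.
A pose or a line that the arm cannot do raises bot.MotionError and nothing moves.
- bot.job_done(): hands the job in; it is judged then, once.
Readings, each from a call of its own:
- bot.current_clock(): time.
- bot.current_joints(): joint angles.
- bot.current_joint_vel(): joint speeds.
- bot.current_effort(): joint torques, N m.
- bot.current_ee_pos(): TCP position.
- bot.current_tool_rot(): TCP orientation.
- bot.current_contact_force(): force on the tool from outside, world axes, zero at the start.
- bot.current_ft_torque(): the same for the moment, N m.
- bot.current_opening(): opening from 0.0 (shut) to 1.0 (fully open).
- bot.current_grip_force(): force on a finger pad.
Only numpy, scipy, OpenCV 4.12 (cv2) and the standard library are available. Lean on these libraries where they do the work, as an engineer would, in place of code of your own. Each camera call takes 0.05 s, during which the arm holds its last target. There are 200 camera calls.

## Task

On this bone-lab bench a row of bit racks has one empty place, at its left or right end, and a bone was left lying in it. First lay the bone in the small steel tray and let go of it; then bring the loose rack, kept upright, into the empty place and butt it up squarely against the middle rack so that no gap is left between them, with its front flush with the middle rack's front and facing the same way. Let go of it and leave the jar and the cup where they are.

Things in the scene. Friction and masses are not known exactly. Their poses are not given: they have to be found in the camera images.
- rack_mid: Middle rack, fixed to the bench: grey plastic block 90 (x, depth) x 120 (y, width) x 35 mm high, on top a black grip rib 16 (x) x 56 (y) x 30 mm at its centre (rib top 65 mm above the bench) and short steel bits near both y ends (at y about +-47 mm, up to 24 mm above the block, radius up to 7 mm). A paper label strip marks the front face (-x, towards the robot). Origin: centre of the underside.
- rack_end: End rack, fixed to the bench, same size and shape, already butted against one y side of rack_mid (left or right, varies). Origin: centre of the underside, axes parallel to rack_mid's.
- pad: Thin black rubber pad, 70 x 96 mm, 1 mm thick (no effect on contact), lying on the bench in the empty place at the other y side of rack_mid. Its origin, on the bench, is where the centre of the loose rack's underside belongs: beside rack_mid, 120 mm from its centre; axes parallel to rack_mid's.
- rack: The loose rack, same size and shape as rack_mid (90 x 120 x 35 mm block, grip rib 16 mm thick in x, 56 mm long in y, 30 mm high on top, rib centre on the rack's centre), 0.25 to 0.5 kg, standing upright on the bench away from the row. Origin: centre of the underside; -x is the front with the paper label.
- rack_front (a point): Centre of the loose rack's front (labelled) face, 45 mm from its origin towards -x, 18 mm up.
- bone: Cream-coloured dry long bone lying on the pad, 150 mm long along its x, shaft 18 mm thick, two-knuckled ends 46 mm wide and 26 mm high, about 80 g. Origin: bottom centre as it lies; shaft axis 13 mm above it.
- bone_mid (a point): Middle of the bone's shaft, on its axis.
- tray: Small open steel tray, fixed, 200 (x) x 130 (y) x 30 mm high outside, plus a 8 mm rim all round, wall and floor 3 mm. Origin: centre of the underside.
- tray_floor (a point): Centre of the tray's inner floor, 3 mm above the bench, axes as the tray.
- jar: Bystander: amber glass jar, 56 mm diameter, 75 mm high. Origin: centre of the underside.
- cup: Bystander: white plastic cup, 72 mm diameter, 60 mm high. Origin: centre of the underside.
Not all that is in view belongs to the job. What is shaped like the rack but red is not meant.

How it is judged:
By the outcome, as a careful person would: the job done as asked, in the order asked, and still so for the second after the job is handed in, with the robot touching nothing.
It also fails if it takes over 64 s, if anything falls off the work surface, if the arm or the gripper's body presses on something with over 40 N, if the wrist force passes 120 N, or if a joint passes its speed limit or range.

## Working session

There is one attempt and no reset: what is moved stays moved. The work goes in short steps, each a Python script; the robot and the scene stay as the last script left them, time stands still between calls to the robot, and variables do not carry over. Pictures are saved under pics/ and viewed, at most 10 in all, crops included, and the job is handed in when it is done.

```bash
mkdir -p pics; ls
python3 - <<'E'
from workcell import bot
import cv2
for n in("top","side"):
    c=bot.read_camera(n); cv2.imwrite(f"pics/{n}0.png",c["pixels"]); 
    print(n,c["fx"],c["cx"],c["cy"],c["k1"],c["R"],c["t"])
E
```

```text
pics
top 447.85841222124424 318.58735625101315 236.96220542380107 -0.08074154935337613 [[-0.08981155 -0.99595071  0.00400932]
 [-0.97432266  0.08702525 -0.20765826]
 [ 0.20646848 -0.02255649 -0.97819322]] [0.04737851 0.58152977 0.85016053]
side 539.7896119698416 323.6577781068532 246.3185505743415 -0.14577012154883467 [[-0.92474432 -0.38030219 -0.0147713 ]
 [-0.19409121  0.5046274  -0.84123706]
 [ 0.32737829 -0.77506221 -0.54046463]] [0.54379878 0.15128244 0.98646985]
```

View pics/top0.png

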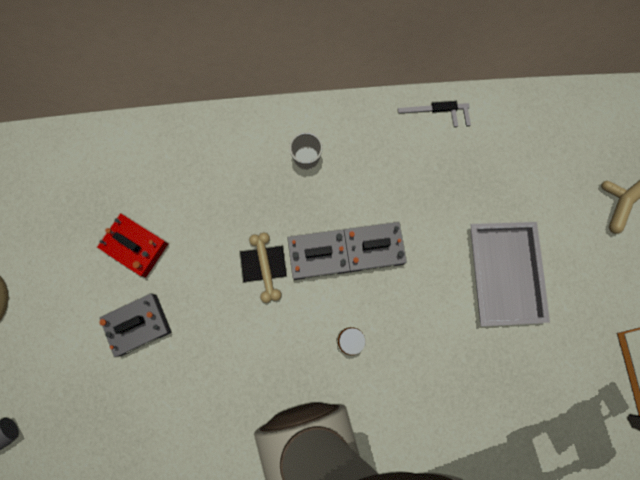

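View pics/side0.png

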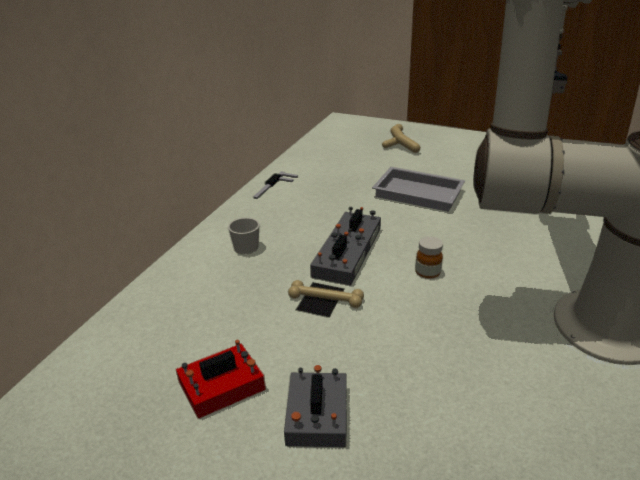

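```bash
cat > h.py <<'E'
from workcell import bot
import cv2, numpy as np
from scipy.spatial.transform import Rotation as Ro
def ray(c,px,z):
    """pixels (N,2) -> world points on plane z"""
    K=np.array([[c["fx"],0,c["cx"]],[0,c["fy"],c["cy"]],[0,0,1]])
    u=cv2.undistortPoints(np.float64(px).reshape(-1,1,2),K,np.array([c["k1"],0,0,0.])).reshape(-1,2)
    R=np.array(c["R"]);C=-R.T@np.array(c["t"])
    d=np.c_[u,np.ones(len(u))]@R
    return (C+d*((z-C[2])/d[:,2])[:,None])[:,:2]
def down(yaw):
    """tool z down, tool y (closing line) at angle yaw from world y"""
    return (Ro.from_euler('z',yaw)*Ro.from_euler('x',np.pi)).as_rotvec()
E
python3 - <<'E'
from h import *
t=cv2.imread("pics/top0.png");s=cv2.imread("pics/side0.png")
a=cv2.resize(t[200:380,80:200],None,fx=3,fy=3,interpolation=cv2.INTER_CUBIC)
b=cv2.resize(s[350:460,270:365],None,fx=4.9,fy=4.9,interpolation=cv2.INTER_CUBIC)[:540]
b=cv2.resize(b,(440,540)) if b.shape[0]!=540 else b[:,:440]
m=np.hstack([a,cv2.convertScaleAbs(b,alpha=1.5)]);cv2.imwrite("pics/c1.png",m)
cv2.imwrite("pics/c2.png",cv2.resize(t[215:315,225:425],None,fx=4,fy=4,interpolation=cv2.INTER_CUBIC))
print(bot.current_tool_rot(), down(0))
hsv=cv2.cvtColor(t,cv2.COLOR_BGR2HSV)
for p in[(300,330),(130,350),(240,300),(262,270),(310,240),(318,252),(120,330),(480,300),(510,280),(245,262),(262,258)]:print(p,hsv[p[1],p[0]])
E
```

```text
[-3.08016361e+00 -6.09626385e-01 -1.61315032e-05] [3.14159265 0.         0.        ]
(300, 330) [ 32  26 166]
(130, 350) [39 24 73]
(240, 300) [ 32  27 160]
(262, 270) [ 21  98 130]
(310, 240) [ 30   9 118]
(318, 252) [40 16 48]
(120, 330) [40 28 27]
(480, 300) [174   9 144]
(510, 280) [ 10   6 137]
(245, 262) [20 55 28]
(262, 258) [ 24  74 165]
```

View pics/c1.png

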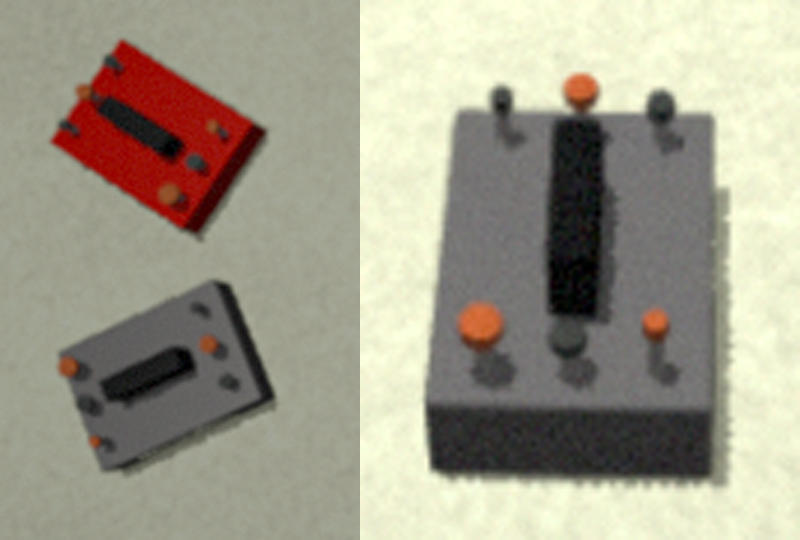

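View pics/c2.png

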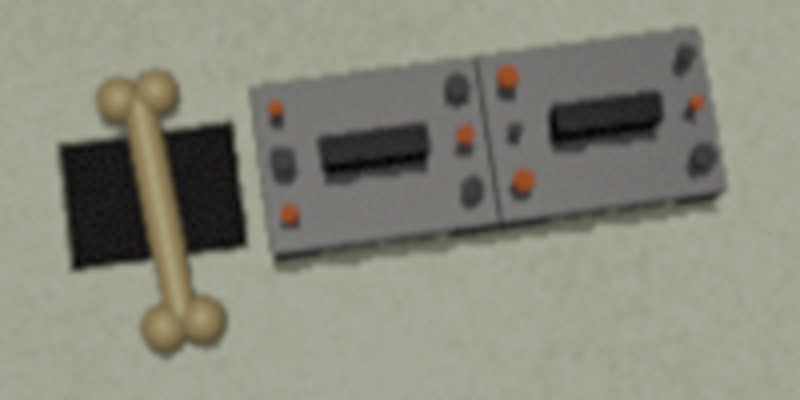

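```bash
cat > m.py <<'E'
from h import *
def rects(c,mask,z,amin,boxes=None):
    out=[]
    for k in cv2.findContours(mask,cv2.RETR_EXTERNAL,cv2.CHAIN_APPROX_NONE)[0]:
        if cv2.contourArea(k)<amin: continue
        w=ray(c,k.reshape(-1,2),z); r=cv2.minAreaRect(np.float32(w*1000))
        out.append((k.reshape(-1,2).mean(0).round(),np.round(r[0],1),np.round(r[1],1),round(r[2],1)))
    return out
def cl(m,n=3): return cv2.morphologyEx(m,cv2.MORPH_CLOSE,np.ones((n,n)))
def op(m,n=3): return cv2.morphologyEx(m,cv2.MORPH_OPEN,np.ones((n,n)))
E
python3 - <<'E'
from m import *
c=bot.read_camera("top");t=c["pixels"];h=cv2.cvtColor(t,cv2.COLOR_BGR2HSV)
H,S,V=cv2.split(h)
g=((S<22)&(V>75)&(V<135)).astype(np.uint8)*255
g[:,440:]=0;g[380:]=0;g[:215]=0
for name,m,z in[("grey",op(cl(g)),.035),("black",op(((V<45)*255).astype(np.uint8)[:380]),.065),
  ("bone",op(((H>14)&(H<28)&(S>65)&(V>80)).astype(np.uint8)*255)[:330,:420],.013)]:
    for r in rects(c,m,z,120): print(name,*r)
tr=((S<22)&(V>100)).astype(np.uint8)*255; tr[:,:440]=0;tr[350:]=0;tr[:200]=0
for r in rects(c,op(cl(tr)),.03,1000):print("tray",*r)
print("pad", rects(c,op((V<45).astype(np.uint8)*255)[235:295,230:290],0,50))
print("jar",ray(c,[(351,341)],.075),"cup",ray(c,[(306,150)],.06))
def sh(x): return cv2.resize(x,None,fx=8,fy=8,interpolation=cv2.INTER_CUBIC)
a=sh(t[288:362,95:180]); b=sh(t[245:290,285:355]); 
w=max(a.shape[1],b.shape[1]);
im=np.vstack([np.pad(x,((0,0),(0,w-x.shape[1]),(0,0))) for x in(a,b)])
im=cv2.convertScaleAbs(cv2.resize(im,None,fx=600/im.shape[0],fy=600/im.shape[0]),alpha=1.6)
cv2.imwrite("pics/c3.png",im)
E
```

```text
grey [132. 325.] [440.3 389.8] [ 89.6 118.2] 20.6
grey [350. 250.] [557.1 -61.1] [ 89.7 239.3] 2.9
black [129. 325.] [439.4 384.2] [19.9 61.8] 20.4
black [250. 266.] [537.1 135.6] [60.2 35.8] 3.1
black [276. 262.] [539.6  84.7] [60.3 31.6] 3.2
black [377. 245.] [ 556.9 -118.8] [17.2 55.8] 3.5
black [126. 242.] [607.1 388.7] [64.4 13.5] 53.8
black [444. 106.] [ 849.9 -305.7] [20.7 54. ] 1.0
bone [265. 267.] [539.2 113.4] [147.7  41.7] 7.4
tray [509. 274.] [ 479.  -399.6] [150.1 218.7] 86.7
pad [(array([20., 31.]), array([1206.3,  708.3]), array([103.9,  47.7]), 12.2), (array([46., 27.]), array([1206.9,  638.9]), array([100.3,  41.6]), 11.9)]
jar [[ 0.37182162 -0.04806242]] cup [[0.77468521 0.00488415]]
```

View pics/c3.png

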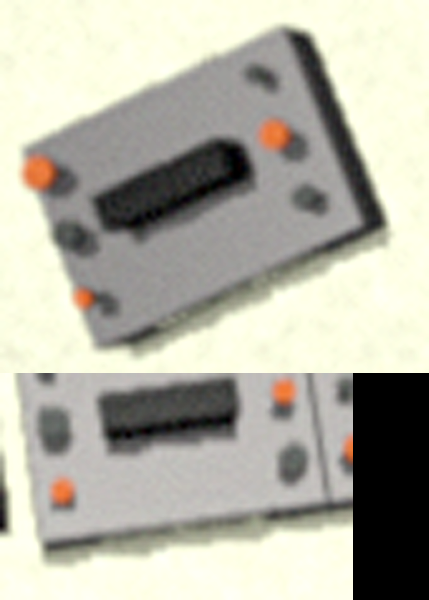

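Label side shows as a light strip on the lower (−x) edge of both racks (loose rack: crop rows ~320–345, dark ends/light middle; mid: row ~530), so both fronts face −x. The empty place is at +y. Moving the bone now.

Run:
```python
from h import *
d=np.deg2rad
b=[.5392,.1134];ty=[.479,-.3996]
bot.set_gripper(.45,15)
bot.goto([*b,.12],down(d(7.4)));bot.line_to([*b,.006],max_speed=.12)
bot.set_gripper(0,15);print(bot.current_opening()*92,bot.current_grip_force(),bot.current_contact_force())
bot.line_to([*b,.15],max_speed=.2);print(bot.current_opening()*92,bot.current_clock())
bot.goto([*ty,.15],down(d(-3.3)));bot.line_to([*ty,.0115],max_speed=.12)
print(bot.current_contact_force())
bot.set_gripper(.45);bot.line_to([*ty,.15],max_speed=.2)
bot.goto([.46,.20,.2],down(d(100)))
print(bot.current_clock())
t=bot.read_camera("top")["pixels"];cv2.imwrite("pics/top1.png",t)
```

```text
17.48124525100214 15.00020831823349 [-0.18873882  0.05871675  2.64990709]
17.469825611807398 6.0333
[ 0.20843846  0.09211558 -0.26281148]
12.75
```

View pics/top1.png

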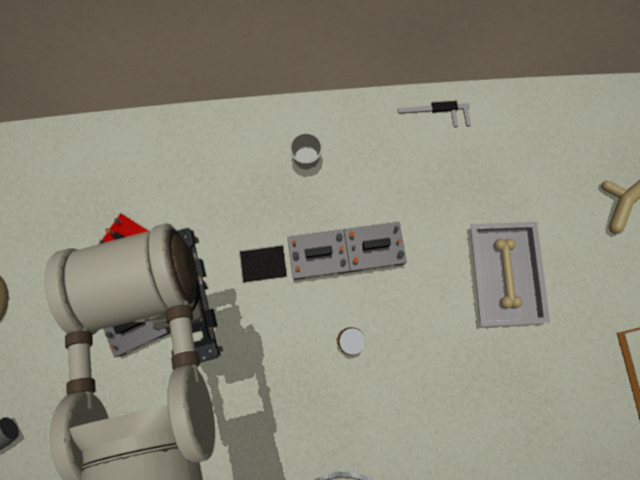

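Bone lies in the tray at (507,275); the pad (263,264) is clear. Now the rack.

Run:
```python
from m import *
d=np.deg2rad
c=bot.read_camera("top");h=cv2.cvtColor(c["pixels"],cv2.COLOR_BGR2HSV);H,S,V=cv2.split(h)
m=(V<80).astype(np.uint8)*255
k=np.zeros_like(m);k[235:292,230:287]=255;m&=k
print("pad",rects(c,op(m),0,200))
g=((S<22)&(V>75)&(V<135)).astype(np.uint8)*255;g[:,440:]=0;g[:,:280]=0;g[290:]=0;g[:215]=0
print("row",rects(c,op(cl(g,5)),.035,500))
p=[.4403,.3902]
bot.goto([*p,.15],down(d(110.6)));bot.line_to([*p,.041],max_speed=.12)
print(bot.current_contact_force())
bot.set_gripper(0,45);print(bot.current_opening()*92,bot.current_grip_force())
bot.line_to([*p,.10],max_speed=.1);print(bot.current_opening()*92,bot.current_contact_force(),bot.current_ft_torque())
print(bot.current_clock())
cv2.imwrite("pics/side1.png",bot.read_camera("side")["pixels"])
```

```text
pad [(array([263., 264.]), array([549.2, 118.6]), array([67.1, 92.9]), 3.1)]
row [(array([346., 249.]), array([557. , -60.8]), array([ 90.1, 238.5]), 2.9)]
[-0.03747085 -0.38406677  1.2709981 ]
15.640488641389418 45.000606179237366
15.634112113225314 [ 0.33077823  0.03832048 -4.14744307] [-0.08612577 -0.11060087  0.02790492]
15.9583
```

View pics/side1.png

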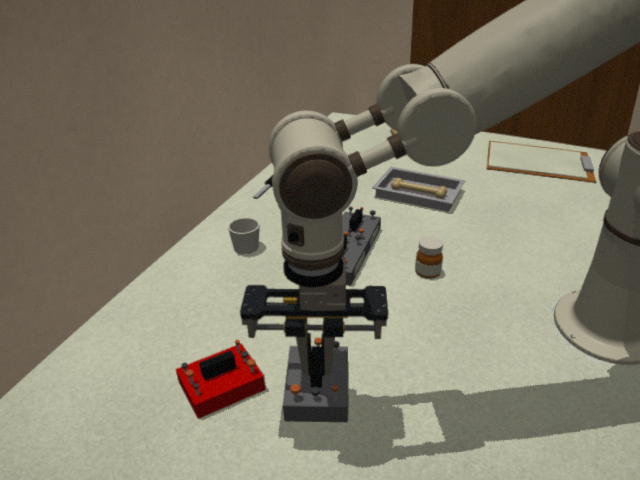

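The rack is held level above the bench, with its rib between the fingers at (316,360). Next, place and butt it.

Run:
```python
from h import *
y=np.deg2rad(3.0);u=np.array([-np.sin(y),np.cos(y)])
T=np.array([.5483,.1188]);r=down(y+np.pi/2)
P=lambda s,z:[*(T+u*s),z]
bot.goto(P(.03,.12),r);bot.line_to(P(.008,.046),max_speed=.12);bot.line_to(P(.008,.0415),max_speed=.03)
print(bot.current_contact_force())
f0=np.array(bot.current_contact_force())[:2]@u
for s in np.arange(.007,-.008,-.001):
    bot.line_to(P(s,.0415),max_speed=.03)
    f=np.array(bot.current_contact_force())[:2]@u-f0
    if f>8: break
print(s,f,bot.current_ft_torque(),bot.current_ee_pos())
bot.line_to(P(s,.0408),max_speed=.02);print(bot.current_contact_force())
bot.set_gripper(.5);print(bot.current_contact_force())
bot.line_to(P(s,.13),max_speed=.15)
bot.goto([.42,.40,.2],r);print(bot.current_clock())
t=bot.read_camera("top")["pixels"];cv2.imwrite("pics/top2.png",cv2.resize(t[215:315,225:425],None,fx=4,fy=4,interpolation=cv2.INTER_CUBIC));cv2.imwrite("pics/top2f.png",t)
```

```text
[ 0.10107228  1.07049063 -2.81139036]
-0.003 10.6969016166694 [ 2.12358505  0.02650274 -0.0710738 ] [0.5484234  0.118354   0.04188136]
[-2.08881156 11.12542466  1.63250056]
[ 0.97937788  0.37981375 -0.5212666 ]
23.7
```

View pics/top2.png

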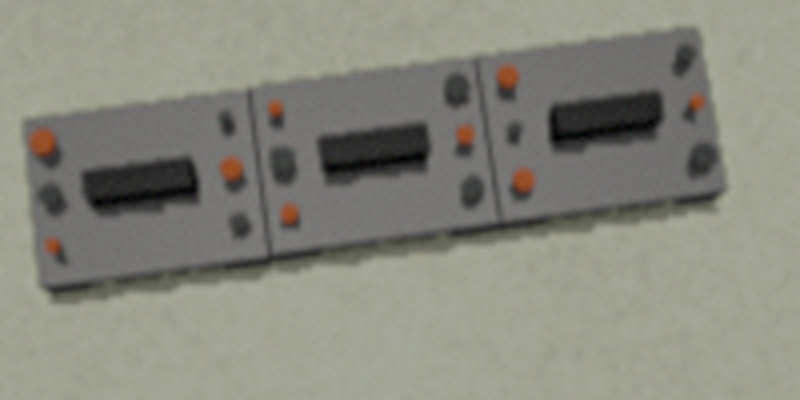

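The loose rack sits at the left of the row (seam at crop x≈255), and it looks flush. I'll check flushness, gap and yaw with subpixel edges.

Run:
```python
from h import *
c=bot.read_camera("top");g=cv2.GaussianBlur(cv2.cvtColor(c["pixels"],cv2.COLOR_BGR2GRAY),(3,3),0).astype(float)
def edge(cols,up,a0,b0):
    o=[]
    for x in cols:
        y0=a0+b0*(x-231)            # expected edge row
        rows=np.arange(int(y0)-6,int(y0)+7);v=g[rows,x]
        dv=np.abs(np.diff(v));w=np.where(dv>.4*dv.max(),dv,0);o.append((x,(w*(rows[:-1]+.5)).sum()/w.sum()))
    return ray(c,o,.035)*1000
L=range(240,283);M=range(294,340);E=range(350,394)
for nm,a,b,off in(("back",244.5,-.135,0),("front",286.5,-.137,5)):
    f={}
    for n,cols in zip("LME",(L,M,E)):
        w=edge([x+off for x in cols],1,a,b);p=np.polyfit(w[:,1],w[:,0],1)
        q=np.abs(w[:,0]-np.polyval(p,w[:,1]));p=np.polyfit(w[q<1.5,1],w[q<1.5,0],1);f[n]=p
    print(nm,{n:(round(-np.degrees(np.arctan(p[0])),2),round(np.polyval(p,59),2),round(np.polyval(p,119),2)) for n,p in f.items()})
# seam darkness: left seam vs right seam
for nm,x0,y0 in(("seamL",288,232),("seamR",344.5,224)):
    r=[g[y,int(x0+(y-y0)*.12)-4:int(x0+(y-y0)*.12)+5] for y in range(y0+6,y0+36,1)]
    r=np.sort(np.array([v.max()*0+np.sum(np.clip(np.median(v)-v,0,None)) for v in r]));print(nm,np.median(r))
```

```text
back {'L': (np.float64(2.82), np.float64(595.78), np.float64(592.82)), 'M': (np.float64(2.64), np.float64(597.07), np.float64(594.3)), 'E': (np.float64(2.61), np.float64(597.32), np.float64(594.58))}
front {'L': (np.float64(3.89), np.float64(503.39), np.float64(499.31)), 'M': (np.float64(2.96), np.float64(502.68), np.float64(499.58)), 'E': (np.float64(2.27), np.float64(504.15), np.float64(501.77))}
seamL 47.0
seamR 39.5
```

Run:
```python
from h import *
from scipy.ndimage import map_coordinates
def K(c):return np.array([[c["fx"],0,c["cx"]],[0,c["fy"],c["cy"]],[0,0,1]]),np.array([c["k1"],0,0,0.])
def proj(c,X):
    k,dd=K(c);return cv2.projectPoints(X,cv2.Rodrigues(np.array(c["R"]))[0],np.array(c["t"]),k,dd)[0].reshape(-1,2)
y=np.deg2rad(2.9);ex=np.array([np.cos(y),np.sin(y)]);ey=np.array([-ex[1],ex[0]]);M0=np.array([.5541,-.0010])
for n in("top","side"):
    c=bot.read_camera(n);g=np.mean([cv2.cvtColor(bot.read_camera(n)["pixels"],cv2.COLOR_BGR2GRAY).astype(float) for _ in range(6)],0)
    def scan(v,x0,sgn):
        """half-level crossing along row x near x0, at row coordinate v (mm), z=35 mm"""
        t=np.arange(-12,12.1,.25)
        P=M0+np.outer((x0+sgn*t)/1000,ex)+v/1000*ey
        uv=proj(c,np.c_[P,np.full(len(t),.035)])
        I=map_coordinates(g,[uv[:,1],uv[:,0]],order=1)
        lo,hi=I[:16].mean(),I[-16:].mean();i=np.argmax(I>(lo+hi)/2);return x0+sgn*t[i]
    for nm,x0,s in(("back",45,1),("front",-45,-1)):
        for r,cv in(("L",120),("M",0),("E",-120)):
            vs=np.arange(cv-50,cv+51,3.);e=np.array([scan(v,x0,s) for v in vs])
            p=np.polyfit(vs,e,1);k=np.abs(e-np.polyval(p,vs))<1.5;p=np.polyfit(vs[k],e[k],1)
            print(n,nm,r,"centre %.2f seam %.2f deg %.2f"%(np.polyval(p,cv),np.polyval(p,60),-np.degrees(p[0])),k.sum())
```

```text
top back L centre 44.96 seam 44.90 deg -0.06 34
top back M centre 45.80 seam 46.10 deg -0.29 32
top back E centre 45.41 seam 45.75 deg -0.11 34
top front L centre -53.62 seam -52.80 deg 0.79 18
top front M centre -53.54 seam -53.75 deg 0.20 34
top front E centre -53.32 seam -54.78 deg 0.47 34
side back L centre 42.52 seam 38.07 deg -4.25 3
side back M centre 34.71 seam 35.80 deg -1.04 12
side back E centre 35.66 seam 49.67 deg -4.46 13
side front L centre -33.00 seam -33.00 deg 0.00 30
side front M centre -33.00 seam -33.00 deg 0.00 6
side front E centre -39.25 seam 2.93 deg -13.43 6
```

Loose rack is about 1 mm forward of flush, yaw within ~0.2°. One small correction: regrasp, back off, shift +1 mm, butt again.

```bash
python3 - <<'E'
from h import *
y=np.deg2rad(3.0);u=np.array([-np.sin(y),np.cos(y)]);e=np.array([u[1],-u[0]])
T=np.array([.5483,.1188]);r=down(y+np.pi/2)
P=lambda s,z,x=0:[*(T+u*s+e*x),z]
bot.goto(P(0,.13),r);bot.line_to(P(0,.041),max_speed=.12);bot.set_gripper(0,45)
bot.line_to(P(0,.0418),max_speed=.03)
bot.line_to(P(.004,.0418),max_speed=.03);bot.line_to(P(.004,.0418,.001),max_speed=.03)
f0=np.array(bot.current_contact_force())[:2]@u
for s in np.arange(.003,-.008,-.001):
    bot.line_to(P(s,.0415,.001),max_speed=.03)
    f=np.array(bot.current_contact_force())[:2]@u-f0
    if f>8: break
print(s,f,bot.current_ee_pos())
bot.line_to(P(s,.0408,.001),max_speed=.02);print(bot.current_contact_force())
bot.set_gripper(.5);bot.line_to(P(s,.13,.001),max_speed=.15)
bot.goto([.42,.40,.2],r);print(bot.current_clock())
E
cat > chk.py <<'E'
from h import *
from scipy.ndimage import map_coordinates
y=np.deg2rad(2.9);ex=np.array([np.cos(y),np.sin(y)]);ey=np.array([-ex[1],ex[0]]);M0=np.array([.5541,-.0010])
c=bot.read_camera("top");g=cv2.cvtColor(c["pixels"],cv2.COLOR_BGR2GRAY).astype(float)
k=np.array([[c["fx"],0,c["cx"]],[0,c["fy"],c["cy"]],[0,0,1]])
def samp(x,v):
    P=M0+np.outer(x/1000,ex)+np.outer(v/1000,ey)
    uv=cv2.projectPoints(np.c_[P,np.full(len(P),.035)],cv2.Rodrigues(np.array(c["R"]))[0],np.array(c["t"]),k,np.array([c["k1"],0,0,0.]))[0].reshape(-1,2)
    return map_coordinates(g,[uv[:,1],uv[:,0]],order=1)
t=np.arange(-12,12.1,.25)
for r,cv in(("L",120),("M",0),("E",-120)):
    vs=np.arange(cv-50,cv+51,2.);e=[]
    for v in vs:
        I=samp(45+t,v+0*t);e.append(45+t[np.argmax(I>(I[:16].mean()+I[-16:].mean())/2)])
    e=np.array(e);p=np.polyfit(vs,e,1);q=np.abs(e-np.polyval(p,vs))<1.5;p=np.polyfit(vs[q],e[q],1)
    print(r,"centre %.2f deg %.2f"%(np.polyval(p,cv),-np.degrees(p[0])))
for s in(60,-60): # seam profile
    print(np.mean([samp(x+0*t,s+t) for x in np.arange(-38,39,2.)],0)[24:73:4].round())
im=c["pixels"];cv2.imwrite("pics/top3.png",im)
E
python3 chk.py
```

```text
-0.003 11.556182860942108 [0.54937347 0.11851917 0.04185352]
[-2.04894799 12.50817613  0.88317486]
32.5083
L centre 45.94 deg -0.04
M centre 45.79 deg -0.21
E centre 45.40 deg -0.09
[114. 117. 117. 112. 104.  93.  88.  95. 107. 116. 119. 119. 117.]
[117. 118. 116. 112. 104.  93.  88.  95. 106. 113. 115. 112. 107.]
```

View pics/top3.png

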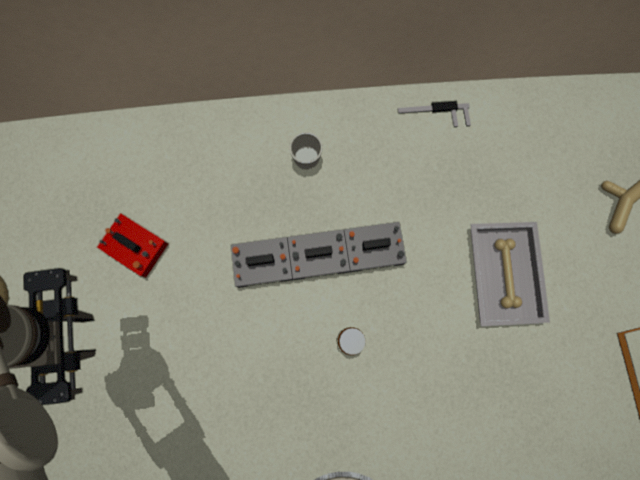

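The loose rack is now flush with the row at (261,261). The new seam has the same brightness profile as the fixed one, so no gap is left. The bone is in the tray at (508,274), and the jar (351,341) and cup (306,150) have not moved.

```bash
python3 -c "
from workcell import bot
print(bot.job_done())"
```

```text
the job is handed in; nothing more can be done
None
```

The job is handed in: the bone lies in the steel tray, and the loose rack is butted against the middle rack with no visible gap, front flush to within about 0.5 mm by camera and facing the same way; the jar and cup were not moved, and the robot's clock read about 33 s of the 64 s allowed.

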